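# Refit the hob knob on its keyed shaft and turn it off

### The job

The control knob of the table-top hob was pulled off for cleaning. Put it back on the hob's upright control shaft and, pressing only lightly, turn it slowly until it drops fully home; then turn it clockwise to the off stop, with the pointer at the mark towards the cooking plate, and let go. Do not force the knob and leave the other things on the table where they are.

Things in the scene. Friction and masses are not known exactly. Their poses are not given: they have to be found in the camera images.
- hob: Table-top hob, fixed: steel case 270 (its x) x 230 (its y) mm, top face 54 mm above the table; dark round cooking plate, 150 mm across, top 68 mm high, towards its +x side (away from the robot); control shaft on the strip nearest the robot. Origin on the table under the middle of the case; z up.
- hob_shaft (a point): Foot of the control shaft, on its axis at the face of the flat collar (36 mm across) on which the knob rests when home; 55.5 mm above the table, axes those of the hob. Off: the shaft's cross-bar lies along the hob's x, the fitted knob's pointer to +x, at a dark mark by the plate. The shaft turns with some friction (0.12 N m) from a stop at off to one 1.7 rad anticlockwise (from above).
- hob_shaft_top (a point): Top of the steel shaft, on its axis, 24 mm above the collar; axes those of the hob (they do not turn with the shaft). Shaft round, 12 mm across, with a domed end; a cross-bar 34 mm long and 5 mm wide sits through its foot, top face 8 mm above the collar. It was left 0.25 to 1.35 rad anticlockwise of off; that angle is not measured and must be found by feel.
- knob_center (a point): The loose knob, at its middle, half-way up: dark solid steel bar 56 mm long (x), 30 mm wide (y), 40 mm high (z), about 0.3 kg, standing upright on the table. x points to the pointer end (white line on top). Grip it from above across the 30 mm, with the jaws centred about 28 mm over its underside so that the fingertips clear table and hob.
- knob_foot (a point): Middle of the knob's underside; axes those of the knob. A round bore (13.2 mm, 27 mm deep) takes the shaft; a slot along the knob's x in the underside (8 mm wide, 9 mm deep, open at both ends) takes the cross-bar. The knob slips over the shaft at any angle, stands on the cross-bar with this point 8 mm above the collar, and sinks home when slot and bar are in line within about 0.06 rad.
- knob_pointer (a point): The pointer end of the knob: 28 mm from its axis along x, half-way up.
- knob: The same knob; origin and axes as knob_foot.
- sauce_tub: Small clear tub of mustard sauce with a spoon in it, 58 x 68 x 80 mm, a bystander; origin in the middle of its underside. It and the knob stand on opposite sides of the hob, either way round.
- ramekin: White bowl of dark red spice, 109 mm across, 48 mm high, a bystander; origin in the middle of its underside.
- salt_shaker: Glass salt shaker, 44 mm across, 90 mm high, a bystander; origin in the middle of its underside.
Not all that is in view belongs to the job. There is more than one size of the knob; the job needs the smallest.

How it is judged:
On the way, in this order (a step that is already met when the one before it is completed fails the run):
1. the knob is lifted off the table (height (world z) of knob_foot above 0.04 m), for 0.1 s.
2. the knob has dropped home on the shaft (z of knob_foot in the frame of hob_shaft below 0.0025 m and horizontal distance between knob_foot and hob_shaft below 0.004 m), for 0.1 s.
At the end, for the whole second after the job is handed in: The knob stands on the shaft, released and at rest, its underside within 2.5 mm of the collar and 4 mm of the axis, upright within 0.12 rad, its pointer towards the hob's +x (off) within 0.2 rad (all of step 2 and angle between knob_center's own z axis and vertical below 0.12 rad and angle between the x axis of knob_center and the x axis of hob, either way round below 0.2 rad and x of knob_pointer in the frame of hob_shaft above 0.015 m and linear speed of knob below 0.01 m/s); the robot touches nothing.
It fails at once if the knob is forced against the hob or its shaft (over 45 N) (contact force between knob and hob above 45 N).
It fails at once if a bystander is pushed away (over 20 mm) (distance of any of sauce_tub, ramekin, salt_shaker from where it was at the start of the episode above 0.02 m).
It also fails if it takes over 72 s, if anything falls off the work surface, if the arm or the gripper's body presses on something with over 40 N, if the wrist force passes 120 N, or if a joint passes its speed limit or range.

### The arm

A 6-joint arm with a two-finger parallel gripper is mounted at the origin on a cart in front of the work surface, level with it; the furniture and walls round the work are solid. World frame = base frame: x ahead of the robot, y to its left, z up, the work surface at z = 0. Lengths are in m, angles in rad, forces in N, time in s.
With the tool pointing down it reaches from about 0.35 to 0.85 m from the base axis. Payload 8.1 kg.
Tool frame: the origin (TCP) lies at the very end of the fingers, on their centre line; the grasp point (between the pads) lies robot.grip_point_offset behind it (robot.grip_point_offset is the distance from the TCP to the grasp point, in m); z points along the fingers, y is the line along which they close (so a half turn about z gives the same grasp; the last joint's range is limited). The gripper opens to 93 mm and grips with 3 to 60 N. Pads are 15 mm wide; open, the fingers measure 128 mm over their backs; the gripper's body (75 mm by 188 mm) begins 65 mm behind the grasp point.
Start: joints at [-1.275, 0.13, 1.488, -0, 1.523, -0.085], TCP at [0.223, -0.557, 0.219] pointing down, gripper open.
Joint ranges: [-2.96, 2.96], [-0.89, 2.26], [0.02, 2.5], [-1.34, 4.48], [0, 2.73], [-2.66, 2.66]. Speed limits (rad/s): [2.39, 2.39, 2.79, 3.14, 3.14, 3.14].

### API

Orientations are given as a rotation vector (axis times angle).
In Python, from plant import robot, eyes gives the robot as it stands. The module is installed in compiled form; this text tells all that it offers.
- The arm moves only by the tool apply_moves, never from a script. Its argument "steps" is one flat list of numbers, 7 for each row, row after row: the shift along the tool's x, y, z in units of 30 mm (1.0 is 30 mm), then the turn, a rotation vector about the tool's x, y, z in units of 6 degrees (1.0 is 6 degrees), then the opening in per cent of the stroke, from 0 (shut) to 100 (fully open). In form: [dx, dy, dz, ax, ay, az, fingers, dx, dy, dz, ax, ay, az, fingers, ...]. A call has 1 to 12 rows; each row shifts and turns the commanded pose from where the row before left it, along the tool's axes as they then stand; what a row does not reach is not made up. A row lasts 1/12 s, in which the tool goes at most 41.7 mm and 7.16 degrees, less where a joint would pass 70% of its speed; a pose out of reach is approached as far as the arm can. A call is refused whole if a number of a shift passes 1 or a number of a turn 1, either way. A call with a gripper value outside its range is refused whole. The fingers move at their own pace and stop on an object; "grip_force" is the grip in N (left out, the last holds). Time passes only in rows, so rows that do not move let the fingers close. It gives the time, the measured TCP pose, the force, the opening and the grip force at its end, in the units of the state.
- robot.read_state(): the state, without advancing time (a new reading comes with each control period).
- eyes.read_camera(name): name is "scene" or "top"; returns the picture (400x640x3 uint8, red, green, blue); there is no depth.
- eyes.calibration(name): a dict with "K" (3x3 intrinsics, pixels), "R" (3x3) and "t" (3): a world point X has camera coordinates R X + t. Camera axes: x right, y down, z forward; pixel columns grow to the right and rows downward; lengths in m; the calibration is good to about 2 mm. A picture is of the moment at which its call begins. calibration takes no time and is no camera call.
- robot.close_job(): hands the job in; it is judged then, once.
Trained networks look in the newest picture that a camera, given by its name, has taken for a name from the list of things; names that differ only in an ending like _2 or _b are one class to them, and where a whole thing is asked for, a point or a joint stands for the part that bears it (a point fixed in the world has none). Each returns a list of dicts, best first, with "conf" (0 to 1); they miss things now and then, are a little off and sometimes report something else, mostly with a low value. They report only what shows in the picture. A call takes as long as a camera call. They do not tell look-alikes from the thing itself.
- eyes.search_frame(camera, thing): "rect" ([left, top, width, height] in pixels, round what is visible of it).
- eyes.place_of(camera, thing): "xy" ([column, row] in pixels: a listed point, or the origin of a listed thing).
The state is a dict: "t": time; "q": joint angles; "dq": joint speeds; "joint_torque": joint torques, N m; "tool_pos": TCP position; "orientation": TCP orientation; "force": force on the tool from outside, world axes, zero at the start; "wrist_torque": the same for the moment, N m; "opening": finger opening in m; "gripper_force": force on a finger pad.
Only numpy, scipy, OpenCV 4.12 (cv2) and the standard library are available. Lean on these libraries where they do the work, as an engineer would, in place of code of your own. Each camera call takes 0.05 s, during which the arm holds its last target. There are 200 camera calls.

## Working session

There is one attempt and no reset: what is moved stays moved. The work goes in short steps, Python scripts to look and compute and a tool call to move; the robot and the scene stay as the last step left them, time stands still between calls to the robot, and variables do not carry over. Pictures are saved under pics/ and viewed, at most 10 in all, crops included, and the job is handed in when it is done.

Besides the shell and the picture viewer there is one more tool, called after "Emit:" as name(argument=value, ...) on one line, values as JSON. apply_moves: Moves the arm, as the interface text tells. Its arguments: {"type":"object","properties":{"steps":{"type":"array"},"grip_force":{"type":"number"}},"required":["steps"]}

```bash
mkdir -p pics; cat > h.py <<'E'
import numpy as np, cv2
from plant import robot, eyes
def ray(cam,uv):
    c=eyes.calibration(cam);K,R,t=map(np.array,(c["K"],c["R"],c["t"]))
    o=-R.T@t; d=R.T@np.linalg.inv(K)@np.array([uv[0],uv[1],1.]); return o,d
def atz(cam,uv,z):
    o,d=ray(cam,uv); return o+d*(z-o[2])/d[2]
def proj(cam,X):
    c=eyes.calibration(cam);p=np.array(c["K"])@(np.array(c["R"])@X+np.array(c["t"]));return p[:2]/p[2]
E
python3 - <<'E'
from h import *
for c in("top","scene"):
    im=eyes.read_camera(c);cv2.imwrite(f"pics/{c}0.png",im[:,:,::-1])
    print(c,ray(c,(320,200)))
    for n in("knob_center","knob_foot","knob_pointer","hob","hob_shaft","hob_shaft_top","sauce_tub","ramekin","salt_shaker"):
        print(n,[(np.round(d["xy"]).tolist(),round(d["conf"],2)) for d in eyes.place_of(c,n)[:4]])
s=robot.read_state();print(s,robot.grip_point_offset)
E
```

```text
top (array([ 0.3746101 , -0.02139934,  1.55423199]), array([ 0.15217881, -0.02881021, -0.98819839]))
knob_center [([362.0, 275.0], 0.6), ([431.0, 266.0], 0.59), ([396.0, 252.0], 0.53), ([391.0, 242.0], 0.29)]
knob_foot [([365.0, 278.0], 0.91), ([391.0, 254.0], 0.75), ([431.0, 268.0], 0.69), ([195.0, 256.0], 0.64)]
knob_pointer [([396.0, 191.0], 0.71), ([446.0, 278.0], 0.64), ([380.0, 276.0], 0.63), ([393.0, 243.0], 0.47)]
hob [([305.0, 207.0], 0.62)]
hob_shaft [([299.0, 235.0], 0.7)]
hob_shaft_top [([291.0, 235.0], 0.62), ([394.0, 252.0], 0.33)]
sauce_tub [([195.0, 256.0], 0.67)]
ramekin [([395.0, 191.0], 0.55)]
salt_shaker [([356.0, 151.0], 0.59)]
scene (array([0.03318273, 0.80525312, 1.08387376]), array([ 0.40659121, -0.58468952, -0.70219851]))
knob_center [([438.0, 168.0], 0.84), ([410.0, 182.0], 0.64), ([422.0, 209.0], 0.64)]
knob_foot [([442.0, 174.0], 0.9), ([420.0, 215.0], 0.79)]
knob_pointer [([424.0, 199.0], 0.96), ([451.0, 163.0], 0.84), ([403.0, 180.0], 0.77)]
hob [([325.0, 223.0], 0.74)]
hob_shaft [([348.0, 228.0], 0.69), ([402.0, 180.0], 0.24)]
hob_shaft_top [([349.0, 225.0], 0.59)]
sauce_tub [([300.0, 338.0], 0.7)]
ramekin []
salt_shaker [([306.0, 169.0], 0.52)]
{'t': 1.0, 'q': array([-1.27542259e+00,  1.30417772e-01,  1.48820996e+00, -5.68065340e-05,
        1.52302761e+00, -8.54135837e-02]), 'dq': array([-0.00022036, -0.00077396,  0.00143003, -0.00054423,  0.00055281,
       -0.00026078]), 'joint_torque': array([ 2.19170157e-03, -5.59760106e+01, -4.92074597e+01,  7.68917380e-02,
        2.23876128e-02,  1.43250838e-05]), 'tool_pos': array([ 0.22297995, -0.55701239,  0.21861912]), 'orientation': array([-3.08476730e+00, -5.94525645e-01,  9.89561173e-05]), 'force': array([0.60158024, 0.27965407, 0.40422241]), 'wrist_torque': array([0.02934065, 0.03353355, 0.02341804]), 'gripper_force': 0.0, 'opening': 0.092798785468164} 0.0188
```

```bash
python3 - <<'E'
import cv2
a=cv2.imread("pics/top0.png")[120:320,170:470];cv2.imwrite("pics/topc.png",cv2.resize(a,(800,533),interpolation=cv2.INTER_CUBIC))
a=cv2.imread("pics/scene0.png")[120:380,230:530];cv2.imwrite("pics/scenec.png",cv2.resize(a,(690,598),interpolation=cv2.INTER_CUBIC))
E
```

```text
(no output)
```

View pics/topc.png

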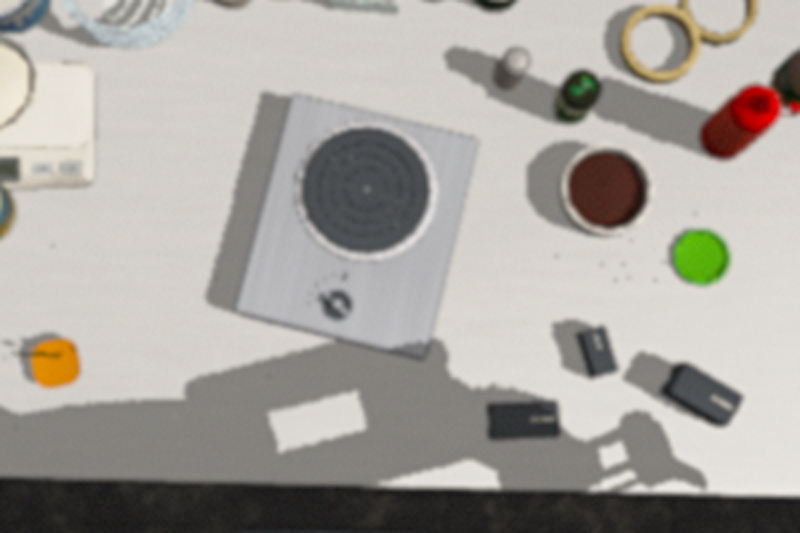

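View pics/scenec.png

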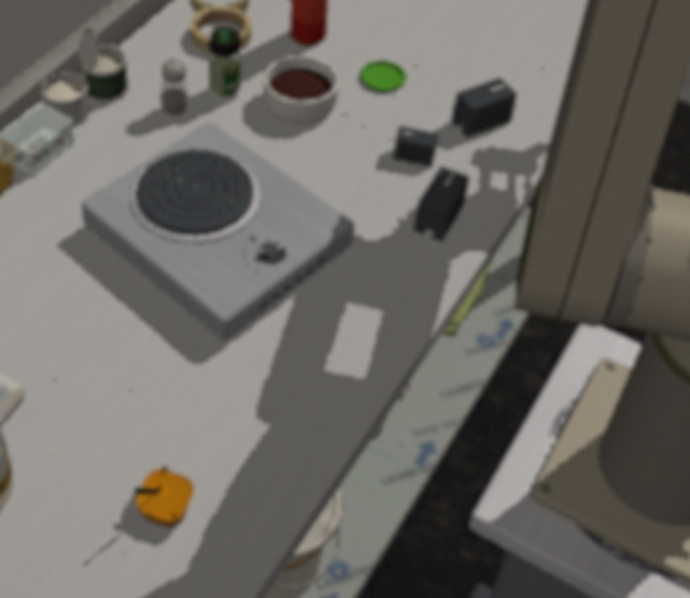

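The knob candidates, in full-image top pixels, are three dark bars: (366,277) large, (434,267) large and (394,252) smallest. In the scene view, the smallest is near (410,183). The green lid and the shaft knob-like stub at (297,234) are not candidates. I choose (394,252) and will check it close up.

```bash
python3 - <<'E'
from h import *
t=cv2.imread("pics/top0.png");s=cv2.imread("pics/scene0.png")
f=lambda a,x,y,w:cv2.resize(a[y:y+w,x:x+w],(400,300*400//300*1),interpolation=cv2.INTER_CUBIC)
def crop(a,x,y):return cv2.resize(a[y:y+30,x:x+40],(400,300),interpolation=cv2.INTER_CUBIC)
cv2.imwrite("pics/close.png",np.vstack([np.hstack([crop(t,375,237),crop(s,390,168)]),np.hstack([crop(t,277,219),crop(s,328,212)])]))
for uv in[(393.5,251.5),(366,277),(434,267)]:print(atz("top",uv,.04))
print(atz("top",(297,234),.0795), atz("top",(307.6,191),.068))
for u in [(294,93),(480,138),(425,357),(237,312)]:print(atz("top",(170+u[0]*.375,120+u[1]*.375),.054))
for n in("top","scene"):print(eyes.calibration(n)["K"][0])
for a,b in (((391,254),(402,183)),):print(a)
E
```

```text
[ 0.45225806 -0.29650429  0.04      ]
[ 0.37218254 -0.21174293  0.04      ]
[ 0.40769458 -0.421519    0.04      ]
[0.49583573 0.00308648 0.0795    ] [ 0.63065906 -0.02580452  0.068     ]
[0.746481   0.06325999 0.054     ]
[ 0.6978644  -0.15758923  0.054     ]
[ 0.43948417 -0.09727774  0.054     ]
[0.48579646 0.12040345 0.054     ]
[487.56989574   0.         308.83603038]
[491.214498     0.         326.90396429]
(391, 254)
```

View pics/close.png

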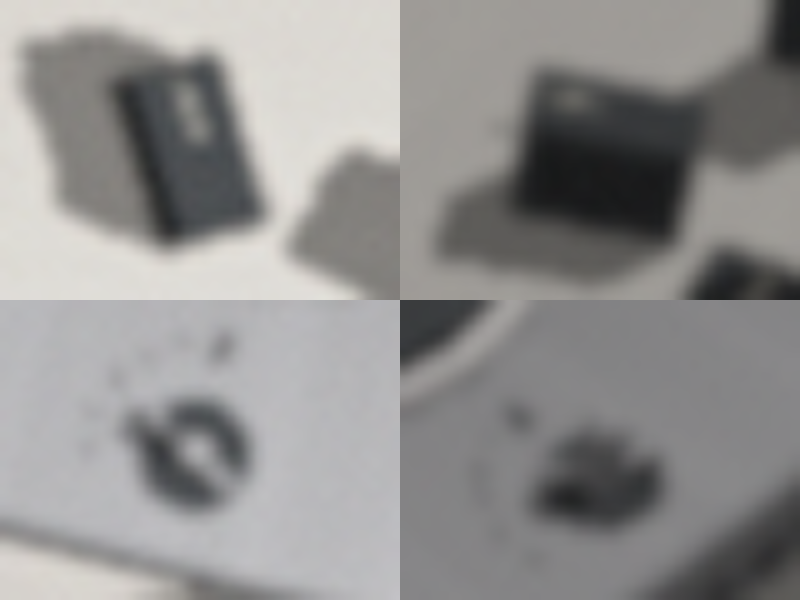

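The crop confirms it: the smallest bar is at top (394,252), with its white line at the upper, far end. The shaft collar is at about top (296,234), and the bright cross-bar appears to run to the lower right. Next I fit the knob and collar poses.

```bash
cat >> h.py <<'E'
from scipy.optimize import minimize
def soft(im,x0,y0,w,h,lo,hi):
    g=im[y0:y0+h,x0:x0+w].astype(float).mean(2); return np.clip((hi-g)/(hi-lo),0,1)
def hullmask(cam,P,x0,y0,w,h,S=8):
    u=np.array([proj(cam,p) for p in P]); u=((u-[x0,y0]+.5)*S-.5)
    m=np.zeros((h*S,w*S),np.uint8); hu=cv2.convexHull(u.astype(np.float32))
    cv2.fillConvexPoly(m,np.round(hu*16).astype(np.int32),255,shift=4)
    return cv2.resize(m,(w,h),interpolation=cv2.INTER_AREA)/255.
def box(x,y,yaw,z=0,tilt=0):
    c,s=np.cos(yaw),np.sin(yaw)
    return [np.array([x+c*a-s*b,y+s*a+c*b,z+k]) for a in(-.028,.028) for b in(-.015,.015) for k in(0,.04)]
def disc(x,y,z,r):
    a=np.linspace(0,2*np.pi,60); return [np.array([x+r*np.cos(i),y+r*np.sin(i),z]) for i in a]
E
python3 - <<'E'
from h import *
T=cv2.imread("pics/top0.png");S=cv2.imread("pics/scene0.png")
wt=(375,237,30,28); ws=(395,170,28,26)
mt=soft(T,*wt,60,110 if 0 else 120); ms=soft(S,*ws,60,100)
def cost(p,wh=3):
    x,y,yaw=p[0]*.01,p[1]*.01,p[2]*.1; P=box(x,y,yaw);e=0
    if wh&1:e+=((hullmask("top",P,*wt)-mt)**2).sum()
    if wh&2:e+=((hullmask("scene",P,*ws)-ms)**2).sum()
    return e
for wh in(1,2,3):
    best=min((minimize(cost,[45,-29.8,yw],args=(wh,),method="Nelder-Mead",options=dict(initial_simplex=np.array([[45,-29.8,yw],[45.6,-29.8,yw],[45,-29.2,yw],[45,-29.8,yw+1.5]]))) for yw in(0,3,6)),key=lambda r:r.fun)
    print(wh,best.x*[.01,.01,.1],best.fun)
# plate, collar
def fit(cam,img,win,z,r,lo,hi,x0):
    m=soft(img,*win,lo,hi)
    b=minimize(lambda p:((hullmask(cam,disc(p[0]*.01,p[1]*.01,z,r),*win)-m)**2).sum(),x0,method="Nelder-Mead",options=dict(initial_simplex=np.array([x0,[x0[0]+.5,x0[1]],[x0[0],x0[1]+.5]])))
    return b.x*.01,b.fun
for cam,im in(("top",T),("scene",S)):
    for X,z,r,h in(((.496,.003),.0555,.018,9),((.63,-.026),.068,.075,26 if cam=="top" else 30)):
        u=proj(cam,np.array([*X,z])).astype(int); win=(u[0]-h,u[1]-h+ (1 if h==9 else 0),2*h,2*h)
        print(cam,z,fit(cam,im,win,z,r,70 if h==9 else 70,150 if cam=="top" else 120,[X[0]*100,X[1]*100]))
E
```

```text
1 [ 0.45428753 -0.2966337   0.2994875 ] 58.46944102695544Traceback (most recent call last):
  File "<stdin>", line 11, in <module>
  File "<stdin>", line 11, in <genexpr>
    res = _minimize_neldermead(fun, x0, args, callback, bounds=bounds,
                               **options)
    fxcc = func(xcc)
    fx = function(np.copy(x), *(wrapper_args + args))
  File "<stdin>", line 8, in cost
  File "h.py", line 14, in hullmask
    u=np.array([proj(cam,p) for p in P]); u=((u-[x0,y0]+.5)*S-.5)
                ~~~~^^^^^^^
  File "h.py", line 9, in proj
    c=eyes.calibration(cam);p=np.array(c["K"])@(np.array(c["R"])@X+np.array(c["t"]));return p[:2]/p[2]
ValueError: time passes only in moves, steps and waits
```

```bash
python3 - <<'E'
s=open("h.py").read()
s=s.replace('def ray','from functools import lru_cache\n@lru_cache\ndef cal(n): return {k:np.array(v) for k,v in eyes.calibration(n).items()}\ndef ray',1).replace('c=eyes.calibration(cam)','c=cal(cam)')
open("h.py","w").write(s)
E
cat > fit.py <<'E'
from h import *
T=cv2.imread("pics/top0.png");S=cv2.imread("pics/scene0.png")
wt=(375,237,30,28); ws=(395,170,28,26)
mt=soft(T,*wt,60,100); ms=soft(S,*ws,60,85)
mt[20:,24:]=0; ms[20:,18:]*=0; 
def cost(p,wh=3):
    x,y,yaw=p[0]*.01,p[1]*.01,p[2]*.1; P=box(x,y,yaw);e=0
    if wh&1:e+=((hullmask("top",P,*wt)-mt)**2).sum()
    if wh&2:e+=((hullmask("scene",P,*ws)-ms)**2)[:20].sum()
    return e
for wh in(1,2,3):
    best=min((minimize(cost,[45,-29.8,yw],args=(wh,),method="Nelder-Mead",options=dict(maxiter=120,initial_simplex=np.array([[45,-29.8,yw],[45.6,-29.8,yw],[45,-29.2,yw],[45,-29.8,yw+1.5]]))) for yw in(0,3,6)),key=lambda r:r.fun)
    print(wh,best.x*[.01,.01,.1],best.fun)
def fit(cam,img,win,z,r,lo,hi,x0):
    m=soft(img,*win,lo,hi)
    b=minimize(lambda p:((hullmask(cam,disc(p[0]*.01,p[1]*.01,z,r),*win)-m)**2).sum(),x0,method="Nelder-Mead",options=dict(maxiter=80,initial_simplex=np.array([x0,[x0[0]+.5,x0[1]],[x0[0],x0[1]+.5]])))
    return b.x*.01,b.fun
for cam,im in(("top",T),("scene",S)):
    for X,z,r,h in(((.496,.003),.0555,.018,9),((.63,-.026),.068,.075,26 if cam=="top" else 30)):
        u=proj(cam,np.array([*X,z])).astype(int); win=(u[0]-h,u[1]-h+ (1 if h==9 else 0),2*h,2*h)
        print(cam,z,fit(cam,im,win,z,r,70 if h==9 else 70,150 if cam=="top" else 120,[X[0]*100,X[1]*100]))
np.set_printoptions(linewidth=250)
g=lambda a,x,y,w,h:print(a[y:y+h,x:x+w].mean(2).astype(int))
g(T,375,237,30,28);g(S,398,170,24,24);g(T,286,224,20,22)
E
time python3 fit.py
```

```text
1 [ 0.45464014 -0.29636106  0.33397465] 94.23417435601692
2 [ 0.44840281 -0.29311845  0.38459999] 19.404090734332947
3 [ 0.45021978 -0.29621631  0.34896699] 119.45433121876202
top 0.0555 (array([0.49860108, 0.00820003]), np.float64(36.07773025999616))
top 0.068 (array([ 0.63214389, -0.02210039]), np.float64(92.0132225586313))
scene 0.0555 (array([0.49739654, 0.00536146]), np.float64(7.431634140715109))
scene 0.068 (array([ 0.63006202, -0.02167042]), np.float64(79.65480676662821))
[[214 214 214 215 214 214 215 215 215 215 216 216 216 215 216 215 216 215 215 216 214 215 215 214 215 216 214 216 216 215]
 [215 214 213 215 214 215 214 211 213 211 213 212 216 218 217 216 216 214 214 215 215 214 215 214 215 215 216 216 214 217]
 [215 213 211 211 212 208 199 190 188 189 189 193 202 210 212 215 216 217 216 216 215 215 215 216 215 214 215 216 214 215]
 [213 209 197 190 187 183 165 153 150 150 149 158 173 186 193 204 211 217 217 215 212 213 214 215 215 215 214 215 215 215]
 [213 197 171 152 147 145 138 131 125 129 128 133 141 148 158 174 192 203 207 197 191 198 209 214 215 215 215 215 215 214]

[... 6374 characters left out ...]
 186 185 187 180 162 137 113  95  86  82  87 111 137 160 177 186 191 188 188]
 [186 185 184 186 185 179 169 150 133 117 110 113 130 152 172 185 188 189 189 187]
 [185 185 185 186 185 187 184 178 167 156 151 156 164 176 185 189 189 189 189 187]
 [185 185 185 185 186 189 189 188 186 181 180 178 183 186 188 189 191 190 188 186]
 [174 177 180 182 186 188 189 188 190 189 186 187 184 186 189 189 191 190 188 187]
 [151 159 165 172 176 178 183 186 187 186 186 187 184 187 189 189 191 189 189 188]
 [147 145 143 145 153 163 166 173 178 179 182 183 185 188 189 191 191 190 190 188]
 [179 167 155 149 150 146 145 149 153 159 165 169 176 180 185 190 190 189 188 188]]
real	0m2.349s
user	0m2.451s
sys	0m0.199s
```

```bash
cat >> h.py <<'E'
from scipy.ndimage import map_coordinates, gaussian_filter
def grads(img,s=.7):
    g=gaussian_filter(img.astype(float).mean(2),s); gy,gx=np.gradient(g); return gx,gy
def escore(cam,G,P,cap=25,n=15,keep=None):
    u=np.array([proj(cam,p) for p in P]); h=cv2.convexHull(u.astype(np.float32))[:,0].astype(float); c=h.mean(0)
    tot=0;L=0
    for a,b in zip(h,np.roll(h,-1,0)):
        d=b-a;l=np.hypot(*d)
        if l<1e-6: continue
        nn=np.array([d[1],-d[0]])/l
        if nn@((a+b)/2-c)<0: nn=-nn
        k=max(2,int(l*2)); q=a+d*((np.arange(k)+.5)/k)[:,None]
        gx=map_coordinates(G[0],q[:,::-1].T,order=1);gy=map_coordinates(G[1],q[:,::-1].T,order=1)
        tot+=(cap*np.tanh((gx*nn[0]+gy*nn[1])/cap)).sum()/k*l; L+=l
    return tot/L
def nm(f,x0,st):
    x0=np.array(x0,float);sx=np.vstack([x0]+[x0+np.eye(len(x0))[i]*st[i] for i in range(len(x0))])
    return minimize(lambda p:-f(p),x0,method="Nelder-Mead",options=dict(initial_simplex=sx,maxiter=150,xatol=1e-5,fatol=1e-4))
E
cat > fit.py <<'E'
from h import *
G={c:grads(cv2.imread(f"pics/{c}0.png")) for c in("top","scene")}
for cams in(["top"],["scene"],["top","scene"]):
    f=lambda p:sum(escore(c,G[c],box(*p),60) for c in cams)
    r=min((nm(f,[x,y,w],[.004,.004,.1]) for x in(.449,.453) for y in(-.299,-.295) for w in(.2,.35)),key=lambda r:r.fun);print("knob",cams,r.x,r.fun)
    for z,rr,x0 in((.0555,.018,(.4975,.006)),(.068,.075,(.631,-.022))):
        f=lambda p:sum(escore(c,G[c],disc(*p,z,rr)) for c in cams)
        r=min((nm(f,[x0[0]+a,x0[1]+b],[.003,.003]) for a in(-.003,.003) for b in(-.003,.003)),key=lambda r:r.fun);print("disc",z,cams,r.x,r.fun)
# case top outline from top camera (bright inside): yaw
def case(x,y,w,z=.054):
    c,s=np.cos(w),np.sin(w);return [np.array([x+c*a-s*b,y+s*a+c*b,z]) for a in(-.135,.135) for b in(-.115,.115)]
for cam in G:
  for sg in(-1,):
    Gm=tuple(-g for g in G[cam]); f=lambda p:escore(cam,Gm,case(*p))
    r=min((nm(f,[.593+a,-.017,w],[.004,.004,.05]) for a in(-.004,0,.004) for w in(-.2,-.24)),key=lambda r:r.fun);print("case",cam,r.x,r.fun)
E
python3 fit.py
```

```text
knob ['top'] [ 0.45324013 -0.29921832  0.28429262] -28.751973341346
disc 0.0555 ['top'] [0.49750121 0.00690507] -19.156065056900708
disc 0.068 ['top'] [ 0.63159082 -0.02326272] -21.819225177938858
knob ['scene'] [ 0.45264371 -0.30363318  0.29286575] -19.839274680969655
disc 0.0555 ['scene'] [0.49749964 0.00445421] -15.432810293052832
disc 0.068 ['scene'] [ 0.62948024 -0.02229141] -18.7770356151738
knob ['top', 'scene'] [ 0.45268333 -0.29990482  0.28097952] -47.018046109792365
disc 0.0555 ['top', 'scene'] [0.4973027  0.00588177] -34.36792871889409
disc 0.068 ['top', 'scene'] [ 0.63068043 -0.0228385 ] -40.21218830112609
case top [ 0.59831942 -0.02191563 -0.22312554] -4.179010763722095
case scene [ 0.59493116 -0.02140051 -0.20552034] -3.8480886277508595
```

```bash
cat > go.py <<'E'
import sys
from h import *
from scipy.spatial.transform import Rotation as Ro
s=robot.read_state(); R=Ro.from_rotvec(s["orientation"]).as_matrix()
yaw=np.arctan2(R[1,0],R[0,0])
print("t %.2f pos %s yaw %.4f tilt %.4f F %s T %s open %.4f q %s"%(s["t"],np.round(s["tool_pos"],4),yaw,np.arccos(-R[2,2]),np.round(s["force"],1),np.round(s["wrist_torque"],2),s["opening"],np.round(s["q"],2)))
if len(sys.argv)>4:
    x,y,z,w=map(float,sys.argv[1:5]); d=np.array([x,y,z])-s["tool_pos"]
    c,n=np.cos(w),np.sin(w)
    print("turn az units %.3f ; then shift units (in new frame) %s"%(-np.degrees(w-yaw)/6,np.round(np.array([c*d[0]+n*d[1],n*d[0]-c*d[1],-d[2]])/.03,3)))
E
python3 go.py .4527 -.3005 .12 .283
```

```text
t 1.00 pos [ 0.223  -0.557   0.2186] yaw 0.3808 tilt 0.0001 F [0.6 0.3 0.4] T [0.03 0.03 0.02] open 0.0928 q [-1.28  0.13  1.49 -0.    1.52 -0.09]
turn az units 0.934 ; then shift units (in new frame) [ 9.74  -6.072  3.287]
```

Emit:
apply_moves(steps=[0,0,0,0,0,0.93,100,0.885,-0.552,0.3,0,0,0,100,0.885,-0.552,0.3,0,0,0,100,0.885,-0.552,0.3,0,0,0,100,0.885,-0.552,0.3,0,0,0,100,0.885,-0.552,0.3,0,0,0,100,0.885,-0.552,0.3,0,0,0,100,0.885,-0.552,0.3,0,0,0,100,0.885,-0.552,0.3,0,0,0,100,0.885,-0.552,0.3,0,0,0,100,0.885,-0.552,0.3,0,0,0,100,0.885,-0.552,0.3,0,0,0,100], grip_force=20)

```text
t: 2.0
tool_pos: [0.4534, -0.2992, 0.1194]
orientation: [3.11, 0.444, 0.001]
force: [0.8, -0.6, 0.5]
opening: 0.093
gripper_force: 0.0
```

Emit:
apply_moves(steps=[0,0,0,0,0,0,100,0,0,0,0,0,0,100])

```text
t: 2.17
tool_pos: [0.4529, -0.299, 0.119]
orientation: [-3.108, -0.449, 0.002]
force: [-0.2, -0.3, -0.8]
opening: 0.0932
gripper_force: 0.0
```

```bash
python3 go.py .4527 -.3005 .0092 .283; python3 -c "
from h import *
im=eyes.read_camera('top')[:,:,::-1];cv2.imwrite('pics/t1.png',cv2.resize(im[200:300,350:470],(720,600),interpolation=cv2.INTER_CUBIC))"
```

```text
t 2.17 pos [ 0.4529 -0.299   0.119 ] yaw 0.2866 tilt 0.0014 F [-0.2 -0.3 -0.8] T [-0.01 -0.03  0.05] open 0.0932 q [-0.68  0.05  1.76 -0.    1.33  0.61]
turn az units 0.034 ; then shift units (in new frame) [-0.02   0.047  3.659]
```

View pics/t1.png

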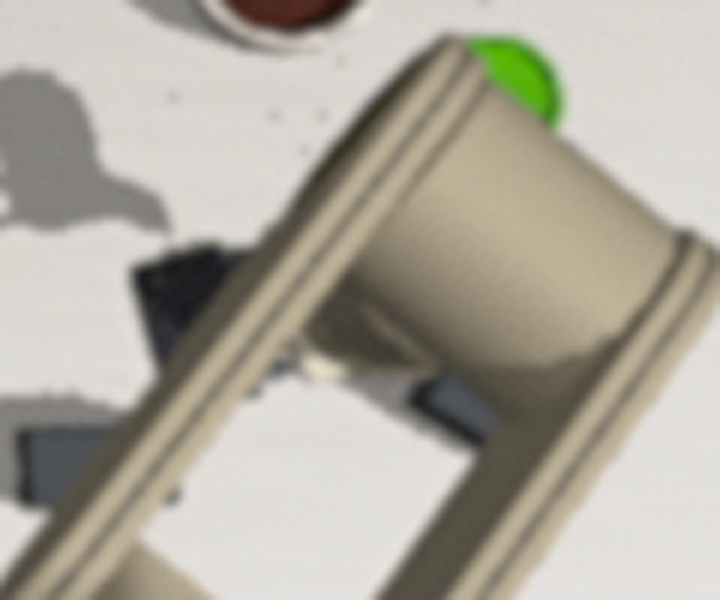

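The arm hides the knob from the top camera, leaving only its neighbours in view at the left and right. The pose is on target, so I descend and grip.

Emit:
apply_moves(steps=[0,0.04,0.65,0,0,0,100,0,0,0.65,0,0,0,100,0,0,0.65,0,0,0,100,0,0,0.65,0,0,0,100,0,0,0.65,0,0,0,100,0,0,0.4,0,0,0,100,0,0,0,0,0,0,100,0,0,0,0,0,0,100])

```text
t: 2.88
tool_pos: [0.4521, -0.3022, 0.0102]
orientation: [-3.11, -0.442, 0.001]
force: [-0.2, -0.1, -0.8]
opening: 0.093
gripper_force: 0.0
```

Emit:
apply_moves(steps=[0,0,0,0,0,0,50,0,0,0,0,0,0,30,0,0,0,0,0,0,20,0,0,0,0,0,0,0,0,0,0,0,0,0,0,0,0,0,0,0,0,0,0,0,0,0,0,0,0,0,0,0,0,0,0,0], grip_force=20)

```text
t: 3.55
tool_pos: [0.4528, -0.3015, 0.0101]
orientation: [-3.11, -0.444, 0.0]
force: [0.4, -0.4, -0.6]
opening: 0.0442
gripper_force: 0.0
```

```bash
python3 go.py .4527 -.3005 .0092 .283
```

```text
t 3.55 pos [ 0.4528 -0.3015  0.0101] yaw 0.2835 tilt 0.0000 F [ 0.4 -0.4 -0.6] T [-0.02  0.03 -0.01] open 0.0442 q [-0.68  0.19  1.83  0.    1.13  0.61]
turn az units 0.004 ; then shift units (in new frame) [ 0.006 -0.035  0.031]
```

Emit:
apply_moves(steps=[0,0,0,0,0,0,0,0,0,0,0,0,0,0,0,0,0,0,0,0,0,0,0,0,0,0,0,0,0,0,0,0,0,0,0,0,0,0,0,0,0,0], grip_force=30)

```text
t: 4.05
tool_pos: [0.4528, -0.3015, 0.0101]
orientation: [-3.11, -0.444, 0.0]
force: [-0.3, -0.0, 0.7]
opening: 0.0297
gripper_force: 29.9
```

```bash
for i in 1 2 3;do python3 go.py .4527 -.3005 .0092 .283;done
```

```text
t 4.05 pos [ 0.4528 -0.3015  0.0101] yaw 0.2834 tilt 0.0002 F [-0.3 -0.   0.7] T [ 0.13  0.03 -0.  ] open 0.0297 q [-0.68  0.19  1.83  0.    1.13  0.61]
turn az units 0.004 ; then shift units (in new frame) [ 0.007 -0.034  0.029]
t 4.05 pos [ 0.4528 -0.3015  0.0101] yaw 0.2834 tilt 0.0002 F [-0.3 -0.   0.7] T [ 0.13  0.03 -0.  ] open 0.0297 q [-0.68  0.19  1.83  0.    1.13  0.61]
turn az units 0.004 ; then shift units (in new frame) [ 0.007 -0.034  0.029]
t 4.05 pos [ 0.4528 -0.3015  0.0101] yaw 0.2834 tilt 0.0002 F [-0.3 -0.   0.7] T [ 0.13  0.03 -0.  ] open 0.0297 q [-0.68  0.19  1.83  0.    1.13  0.61]
turn az units 0.004 ; then shift units (in new frame) [ 0.007 -0.034  0.029]
```

Emit:
apply_moves(steps=[0,0,-0.8,0,0,0,0,0,0,-0.8,0,0,0,0,0,0,-0.8,0,0,0,0,0,0,-0.8,0,0,0,0,0,0,-0.8,0,0,0,0,0,0,0,0,0,-0.8,0,0,0,0,0,0,-0.8,0,0,0,0,0,0,-0.8,0,0,0,0,0,0,-0.63,0])

```text
t: 4.8
tool_pos: [0.4525, -0.3014, 0.1297]
orientation: [-2.998, -0.936, 0.001]
force: [0.3, 0.9, -3.4]
opening: 0.0299
gripper_force: 29.9
```

```bash
python3 go.py .4975 .006 .102 .6;
```

```text
t 4.80 pos [ 0.4525 -0.3014  0.1297] yaw 0.6051 tilt 0.0008 F [ 0.3  0.9 -3.4] T [ 0.01 -0.02  0.05] open 0.0299 q [-0.68  0.04  1.75 -0.    1.35  0.28]
turn az units 0.049 ; then shift units (in new frame) [ 7.025 -7.61   0.924]
```

Emit:
apply_moves(steps=[0.7,-0.76,0,0,0,0,0,0.7,-0.76,0,0,0,0,0,0.7,-0.76,0,0,0,0,0,0.7,-0.76,0,0,0,0,0,0.7,-0.76,0,0,0,0,0,0.7,-0.76,0,0,0,0,0,0.7,-0.76,0,0,0,0,0,0.7,-0.76,0,0,0,0,0,0.7,-0.76,0,0,0,0,0,0.7,-0.76,0.4,0,0,0,0,0,0,0.4,0,0,0,0,0,0,0,0,0,0,0])

```text
t: 5.8
tool_pos: [0.495, 0.0068, 0.1031]
orientation: [-2.998, -0.934, 0.007]
force: [-0.5, 0.6, -4.1]
opening: 0.0295
gripper_force: 29.9
```

```bash
python3 go.py .4975 .006 .102 .6;cat > see.py <<'E'
from h import *
n=__import__("sys").argv[1]; o=[]
for c in("top","scene"):
    im=eyes.read_camera(c)[:,:,::-1];cv2.imwrite(f"pics/{c}{n}.png",im)
    u=proj(c,np.array([.4975,.006,.1])).astype(int); o.append(cv2.resize(im[u[1]-30:u[1]+30,u[0]-20:u[0]+20],(400,600),interpolation=cv2.INTER_CUBIC)); print(c,u-[20,30])
cv2.imwrite(f"pics/see{n}.png",np.hstack(o))
E
python3 see.py 2
```

```text
t 5.80 pos [0.495  0.0068 0.1031] yaw 0.6040 tilt 0.0049 F [-0.5  0.6 -4.1] T [-0.02  0.05  0.01] open 0.0295 q [-0.09 -0.06  1.9  -0.    1.31  0.88]
turn az units 0.038 ; then shift units (in new frame) [0.054 0.068 0.035]
top [275 202]
scene [327 189]
```

View pics/see2.png

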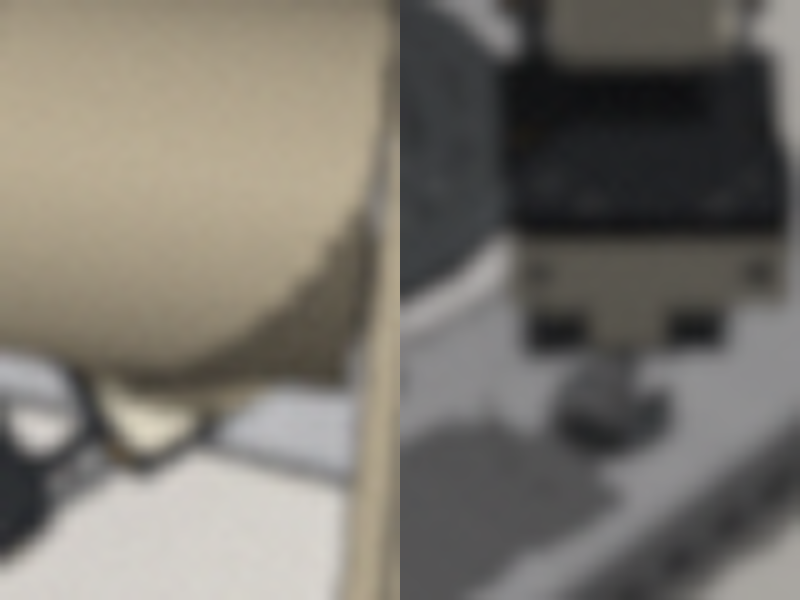

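The scene view shows the knob ends sticking out evenly either side of the finger, at crop x 525 and 725 with the finger at 585–668. The knob is therefore centred in the jaws, and the shaft is just below at crop (607,385).

```bash
python3 - <<'E'
from h import *
np.set_printoptions(linewidth=250)
S=cv2.imread("pics/scene2.png");S0=cv2.imread("pics/scene0.png")
print("cols 335..364, rows 217..236");print(S[217:236,335:364].mean(2).astype(int))
print("before, cols 336..362 rows 218..236");print(S0[218:236,336:362].mean(2).astype(int))
z=.1031-.0101
P=box(.4962,.0063,.604,z)
print([np.round(proj("scene",p),1).tolist() for p in P])
print("shaft base/top",proj("scene",np.array([.4975,.006,.0555])),proj("scene",np.array([.4975,.006,.0795])), "tcp",proj("scene",np.array([.495,.0068,.093])))
E
```

```text
cols 335..364, rows 217..236
[[159 143 118  95  79  72  73  79  84  84  84  85  84  84  85  85  84  85  84  84  84  85  84  85  83  82  77  71  71]
 [142 129 114  97  83  76  76  80  82  82  81  82  84  84  84  84  84  84  82  81  79  81  80  81  83  87  89  89  89]
 [129 127 121 105  85  72  68  71  72  72  74  79  83  83  83  83  85  82  75  70  68  68  68  72  81  96 106 110 110]
 [130 133 129 113  86  61  53  54  54  54  62  74  81  83  82  82  83  78  68  54  48  48  49  57  78 108 123 130 129]
 [135 136 133 116  84  52  38  38  35  39  52  70  81  82  82  82  82  77  62  42  33  33  34  48  81 114 134 139 139]
 [137 137 134 115  83  49  33  30  30  34  49  68  77  79  78  78  79  75  60  41  33  33  35  52  87 119 137 142 142]
 [138 138 134 118  89  59  46  45  47  52  60  67  71  71  69  73  77  77  69  61  62  66  67  76 100 125 138 141 142]
 [138 137 135 126 106  88  81  80  81  80  80  76  72  67  65  74  88  96  96  97 103 109 110 113 123 134 140 141 142]
 [138 136 135 133 126 118 115 113 107  98  88  81  77  73  71  84 106 120 122 126 131 135 136 136 137 141 142 142 142]

[... 2685 characters left out ...]
60  79 107 126 132 134 135 135 136 135]
 [125 128 130 127 113  91  70  53  44  41  46  53  56  58  58  63  74  95 115 128 133 133 133 134 132 130]
 [129 128 130 129 119 103  88  78  71  63  62  63  62  63  71  82  98 114 126 132 133 133 132 130 127 121]
 [129 127 127 130 127 120 114 109 104  94  89  87  83  86  98 109 121 129 132 134 133 132 128 124 116 106]
 [129 125 125 130 131 130 128 128 125 119 116 113 112 113 121 128 132 134 135 134 131 128 121 112 100  89]]
[[357.7, 217.2], [358.4, 207.0], [358.4, 225.1], [359.1, 215.0], [337.6, 217.4], [337.8, 207.3], [337.9, 225.4], [338.1, 215.3]]
shaft base/top [347.14369098 230.0692884 ] [347.40075372 224.28377897] tcp [348.16470895 221.51224788]
```

Emit:
apply_moves(steps=[0.09,0.068,0.1,0,0,0,0,0,0,0.2,0,0,0,0,0,0,0.1,0,0,0,0,0,0,0.03,0,0,0,0,0,0,0,0,0,0,0,0,0,0,0,0,0,0])

```text
t: 6.4
tool_pos: [0.5005, 0.0047, 0.0932]
orientation: [-3.001, -0.929, 0.0]
force: [-0.1, 0.1, -2.7]
opening: 0.03
gripper_force: 29.9
```

```bash
python3 go.py .4975 .006 .0736 .6
```

```text
t 6.40 pos [0.5005 0.0047 0.0932] yaw 0.6002 tilt 0.0001 F [-0.1  0.1 -2.7] T [-0.09 -0.05 -0.02] open 0.0300 q [-0.09 -0.04  1.9   0.    1.28  0.88]
turn az units 0.002 ; then shift units (in new frame) [-0.059 -0.092  0.654]
```

Emit:
apply_moves(steps=[0.02,-0.06,0,0,0,0,0,0,0,0,0,0,0,0,0,0,0,0,0,0,0,0,0,0.05,0,0,0,0,0,0,0.05,0,0,0,0,0,0,0.03,0,0,0,0,0,0,0.03,0,0,0,0,0,0,0,0,0,0,0,0,0,0,0,0,0,0])

```text
t: 7.15
tool_pos: [0.5, 0.0068, 0.0883]
orientation: [-3.001, -0.929, 0.0]
force: [-0.4, 0.6, -3.0]
opening: 0.0301
gripper_force: 29.9
```

```bash
python3 go.py .4975 .006 .0736 .6
```

```text
t 7.15 pos [0.5    0.0068 0.0883] yaw 0.6007 tilt 0.0002 F [-0.4  0.6 -3. ] T [ 0.04 -0.01 -0.  ] open 0.0301 q [-0.09 -0.04  1.91  0.    1.27  0.88]
turn az units 0.007 ; then shift units (in new frame) [-0.084 -0.023  0.491]
```

Emit:
apply_moves(steps=[0,0,0.03,0,0,0,0,0,0,0,0,0,0,0,0,0,0.03,0,0,0,0,0,0,0,0,0,0,0])

```text
t: 7.48
tool_pos: [0.4999, 0.0068, 0.0865]
orientation: [-3.001, -0.929, 0.0]
force: [0.1, 0.7, -3.9]
opening: 0.0297
gripper_force: 29.9
```

Emit:
apply_moves(steps=[0,0,0.03,0,0,0,0,0,0,0,0,0,0,0,0,0,0,0,0,0,0])

```text
t: 7.73
tool_pos: [0.5, 0.0068, 0.0857]
orientation: [-3.001, -0.929, 0.0]
force: [0.2, 0.4, -2.4]
opening: 0.0299
gripper_force: 29.9
```

Emit:
apply_moves(steps=[0,0,0.05,0,0,0,0,0,0,0,0,0,0,0,0,0,0.05,0,0,0,0,0,0,0,0,0,0,0])

```text
t: 8.07
tool_pos: [0.4997, 0.0069, 0.0824]
orientation: [-3.001, -0.929, 0.001]
force: [-0.8, -0.5, -3.6]
opening: 0.0298
gripper_force: 29.9
```

Emit:
apply_moves(steps=[0,0,0.05,0,0,0,0,0,0,0,0,0,0,0,0,0,0.05,0,0,0,0,0,0,0,0,0,0,0])

```text
t: 8.4
tool_pos: [0.4997, 0.0069, 0.0793]
orientation: [-3.001, -0.929, 0.001]
force: [-1.0, 0.2, -3.7]
opening: 0.0299
gripper_force: 29.9
```

Emit:
apply_moves(steps=[0,0,0.05,0,0,0,0,0,0,0,0,0,0,0,0,0,0.05,0,0,0,0,0,0,0.03,0,0,0,0,0,0,0,0,0,0,0])

```text
t: 8.82
tool_pos: [0.4999, 0.0066, 0.0767]
orientation: [3.001, 0.929, -0.001]
force: [-7.6, -0.7, 7.1]
opening: 0.0297
gripper_force: 29.9
```

Emit:
apply_moves(steps=[0,0,0.03,0,0,0,0,0,0,0,0,0,0,0,0,0,0,0,0,0,0])

```text
t: 9.07
tool_pos: [0.4997, 0.0063, 0.0759]
orientation: [3.0, 0.929, -0.002]
force: [-9.3, -2.2, 9.5]
opening: 0.0299
gripper_force: 30.0
```

Emit:
apply_moves(steps=[-0.03,-0.015,-0.02,0,0,0,0,0,0,0,0,0,0,0,0,0,0,0,0,0,0])

```text
t: 9.32
tool_pos: [0.4992, 0.0064, 0.0759]
orientation: [3.0, 0.929, 0.0]
force: [-5.2, -2.8, 2.4]
opening: 0.0295
gripper_force: 30.0
```

Emit:
apply_moves(steps=[-0.03,-0.01,0,0,0,0,0,0,0,0,0,0,0,0,0,0,0,0,0,0,0])

```text
t: 9.57
tool_pos: [0.4983, 0.0065, 0.0754]
orientation: [3.001, 0.929, 0.001]
force: [-0.6, -1.8, -2.3]
opening: 0.0299
gripper_force: 30.0
```

Emit:
apply_moves(steps=[0,0,0.03,0,0,0,0,0,0,0,0,0,0,0,0,0,0,0,0,0,0])

```text
t: 9.82
tool_pos: [0.4981, 0.0064, 0.0744]
orientation: [3.001, 0.929, -0.0]
force: [0.2, -1.9, -3.6]
opening: 0.0297
gripper_force: 30.0
```

Emit:
apply_moves(steps=[0,0,0.02,0,0,0,0,0,0,0,0,0,0,0,0,0,0,0,0,0,0])

```text
t: 10.07
tool_pos: [0.4981, 0.0064, 0.0739]
orientation: [3.001, 0.929, -0.0]
force: [-0.8, -3.0, -3.8]
opening: 0.0298
gripper_force: 30.0
```

Emit:
apply_moves(steps=[0,0,0.02,0,0,0,0,0,0,0,0,0,0,0,0,0,0,0,0,0,0])

```text
t: 10.32
tool_pos: [0.4981, 0.0064, 0.0734]
orientation: [3.001, 0.929, -0.0]
force: [-1.0, -2.3, -1.7]
opening: 0.0298
gripper_force: 30.0
```

Emit:
apply_moves(steps=[0,0.01,0.02,0,0,0,0,0,0,0,0,0,0,0,0,0,0,0,0,0,0])

```text
t: 10.57
tool_pos: [0.4982, 0.0063, 0.0733]
orientation: [-3.001, -0.929, 0.0]
force: [-5.3, -1.4, 6.0]
opening: 0.0297
gripper_force: 30.0
```

Emit:
apply_moves(steps=[-0.01,-0.01,0,0,0,-0.33,0,0,0,0,0,0,-0.33,0,0,0,0,0,0,0,0,0,0,0,0,0,0,0])

```text
t: 10.9
tool_pos: [0.4981, 0.0064, 0.0732]
orientation: [2.968, 1.031, 0.001]
force: [-3.5, -2.0, 3.5]
opening: 0.0298
gripper_force: 30.0
```

Emit:
apply_moves(steps=[0,0,0,0,0,-0.33,0,0,0,0,0,0,-0.33,0,0,0,0,0,0,0,0,0,0,0,0,0,0,0])

```text
t: 11.23
tool_pos: [0.498, 0.0064, 0.0728]
orientation: [-2.931, -1.132, -0.0]
force: [-1.2, -1.6, -0.0]
opening: 0.0298
gripper_force: 30.0
```

Emit:
apply_moves(steps=[0,0,0.02,0,0,0,0,0,0,0,0,0,0,0,0,0,0,0,0,0,0])

```text
t: 11.48
tool_pos: [0.4981, 0.0062, 0.0721]
orientation: [2.93, 1.133, 0.001]
force: [1.0, -2.7, -2.8]
opening: 0.0296
gripper_force: 30.0
```

Emit:
apply_moves(steps=[0,0,0,0,0,-0.33,0,0,0,0,0,0,0,0,0,0,0,0,0,0,0])

```text
t: 11.73
tool_pos: [0.4979, 0.0063, 0.072]
orientation: [-2.91, -1.183, -0.0]
force: [-0.1, -0.2, -3.1]
opening: 0.0301
gripper_force: 30.0
```

Emit:
apply_moves(steps=[0,0,0.03,0,0,0,0,0,0,0,0,0,0,0,0,0,0,0,0,0,0])

```text
t: 11.98
tool_pos: [0.4978, 0.0063, 0.0711]
orientation: [-2.91, -1.184, 0.0]
force: [0.4, -1.0, -3.4]
opening: 0.0301
gripper_force: 30.0
```

Emit:
apply_moves(steps=[0,0,0.03,0,0,0,0,0,0,0,0,0,0,0,0,0,0,0,0,0,0])

```text
t: 12.23
tool_pos: [0.4978, 0.0063, 0.0703]
orientation: [-2.91, -1.185, 0.0]
force: [-0.3, -1.9, -3.9]
opening: 0.0296
gripper_force: 30.0
```

Sinking freely; it appears to be in line. Continuing down, gently.

Emit:
apply_moves(steps=[0,0,0.04,0,0,0,0,0,0,0,0,0,0,0,0,0,0,0,0,0,0])

```text
t: 12.48
tool_pos: [0.4978, 0.0063, 0.0691]
orientation: [-2.91, -1.185, 0.0]
force: [0.5, -0.4, -3.1]
opening: 0.0298
gripper_force: 30.0
```

Emit:
apply_moves(steps=[0,0,0.04,0,0,0,0,0,0,0,0,0,0,0,0,0,0,0,0,0,0])

```text
t: 12.73
tool_pos: [0.4979, 0.0063, 0.068]
orientation: [-2.91, -1.185, 0.0]
force: [0.8, -1.7, -2.6]
opening: 0.0299
gripper_force: 30.0
```

```bash
python3 go.py
```

```text
t 12.73 pos [0.4979 0.0063 0.068 ] yaw 0.7735 tilt 0.0001 F [ 0.8 -1.7 -2.6] T [-0.17 -0.15  0.06] open 0.0299 q [-0.09 -0.02  1.93  0.    1.23  0.71]
```

Emit:
apply_moves(steps=[0,0,0.04,0,0,0,0,0,0,0,0,0,0,0,0,0,0,0,0,0,0])

```text
t: 12.98
tool_pos: [0.4979, 0.0063, 0.0667]
orientation: [-2.909, -1.185, 0.0]
force: [1.6, -0.5, -2.7]
opening: 0.0297
gripper_force: 30.0
```

Emit:
apply_moves(steps=[0,0,0.03,0,0,0,0,0,0,0,0,0,0,0,0,0,0,0,0,0,0])

```text
t: 13.23
tool_pos: [0.4978, 0.0063, 0.0659]
orientation: [-2.91, -1.185, 0.0]
force: [0.3, -1.6, -3.2]
opening: 0.0299
gripper_force: 30.0
```

Emit:
apply_moves(steps=[0,0,0.02,0,0,0,0,0,0,0,0,0,0,0,0,0,0,0,0,0,0])

```text
t: 13.48
tool_pos: [0.4979, 0.0063, 0.0655]
orientation: [2.909, 1.185, 0.0]
force: [-1.8, -2.2, -0.2]
opening: 0.0295
gripper_force: 30.0
```

Emit:
apply_moves(steps=[0,0,0,0,0,0.4,0,0,0,0,0,0,0.4,0,0,0,0,0,0,0.4,0,0,0,0,0,0,0.4,0,0,0,0,0,0,0.4,0,0,0,0,0,0,0,0,0,0,0,0,0,0,0])

```text
t: 14.07
tool_pos: [0.4982, 0.006, 0.0655]
orientation: [3.016, 0.876, 0.001]
force: [0.2, -2.0, -0.7]
opening: 0.0297
gripper_force: 30.0
```

```bash
python3 go.py
```

```text
t 14.07 pos [0.4982 0.006  0.0655] yaw 0.5654 tilt 0.0008 F [ 0.2 -2.  -0.7] T [-0.56 -0.06  0.02] open 0.0297 q [-0.09 -0.01  1.93 -0.    1.23  0.91]
```

Emit:
apply_moves(steps=[0,0,0,0,0,0.4,0,0,0,0,0,0,0.4,0,0,0,0,0,0,0.4,0,0,0,0,0,0,0.4,0,0,0,0,0,0,0.4,0,0,0,0,0,0,0,0,0,0,0,0,0,0,0])

```text
t: 14.65
tool_pos: [0.4982, 0.0059, 0.0655]
orientation: [3.091, 0.557, 0.001]
force: [0.9, -6.1, -1.4]
opening: 0.0297
gripper_force: 30.0
```

```bash
python3 go.py
```

```text
t 14.65 pos [0.4982 0.0059 0.0655] yaw 0.3568 tilt 0.0010 F [ 0.9 -6.1 -1.4] T [-0.89 -0.23  0.05] open 0.0297 q [-0.09 -0.01  1.93 -0.    1.23  1.12]
```

Emit:
apply_moves(steps=[-0.006,0.016,0,0,0,0.4,0,0,0,0,0,0,0.4,0,0,0,0,0,0,0.4,0,0,0,0,0,0,0.4,0,0,0,0,0,0,0.4,0,0,0,0,0,0,0,0,0,0,0,0,0,0,0])

```text
t: 15.23
tool_pos: [0.4983, 0.0056, 0.0655]
orientation: [3.133, 0.232, 0.001]
force: [2.3, -3.0, -1.8]
opening: 0.0301
gripper_force: 30.0
```

```bash
python3 go.py
```

```text
t 15.23 pos [0.4983 0.0056 0.0655] yaw 0.1478 tilt 0.0008 F [ 2.3 -3.  -1.8] T [-0.71 -0.46 -0.03] open 0.0301 q [-0.09 -0.01  1.93 -0.    1.23  1.33]
```

Emit:
apply_moves(steps=[0.01,0.01,0,0,0,0.4,0,0,0,0,0,0,0.4,0,0,0,0,0,0,0.4,0,0,0,0,0,0,0.4,0,0,0,0,0,0,0.4,0,0,0,0,0,0,0,0,0,0,0,0,0,0,0])

```text
t: 15.82
tool_pos: [0.4983, 0.0054, 0.0655]
orientation: [3.14, -0.097, 0.0]
force: [1.3, -3.3, 0.9]
opening: 0.03
gripper_force: 30.0
```

```bash
python3 go.py
```

```text
t 15.82 pos [0.4983 0.0054 0.0655] yaw -0.0615 tilt 0.0002 F [ 1.3 -3.3  0.9] T [-0.74 -0.13  0.04] open 0.0300 q [-0.09 -0.01  1.93 -0.    1.23  1.54]
```

Emit:
apply_moves(steps=[0,0.01,0,0,0,0.4,0,0,0,0,0,0,0.4,0,0,0,0,0,0,0.4,0,0,0,0,0,0,0.3,0,0,0,0,0,0,0,0,0,0,0,0,0,0,0])

```text
t: 16.32
tool_pos: [0.4983, 0.0052, 0.0655]
orientation: [-3.123, 0.343, -0.0]
force: [0.4, -4.2, 1.4]
opening: 0.0302
gripper_force: 30.0
```

```bash
python3 go.py
```

```text
t 16.32 pos [0.4983 0.0052 0.0655] yaw -0.2187 tilt 0.0002 F [ 0.4 -4.2  1.4] T [-0.59 -0.09  0.02] open 0.0302 q [-0.09 -0.01  1.93  0.    1.23  1.7 ]
```

Emit:
apply_moves(steps=[0,0,0,0,0,0.2,0,0,0,0,0,0,0.2,0,0,0,0,0,0,0.1,0,0,0,0,0,0,0,0,0,0,0,0,0,0,0])

```text
t: 16.73
tool_pos: [0.4983, 0.0052, 0.0655]
orientation: [-3.112, 0.428, -0.0]
force: [-0.9, -3.8, 3.5]
opening: 0.0297
gripper_force: 30.0
```

```bash
python3 go.py; python3 see.py 3
```

```text
t 16.73 pos [0.4983 0.0052 0.0655] yaw -0.2734 tilt 0.0003 F [-0.9 -3.8  3.5] T [-0.67 -0.03  0.07] open 0.0297 q [-0.09 -0.01  1.93  0.    1.23  1.75]
top [275 202]
scene [327 189]
```

View pics/see3.png

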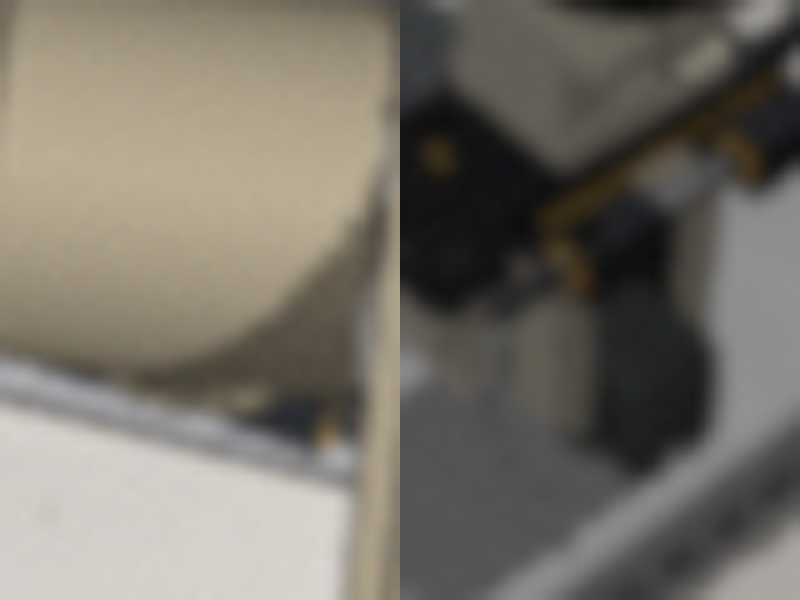

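The scene view shows the knob sitting down on the collar between the fingers, around crop (650,370). I release it and retreat.

Emit:
apply_moves(steps=[0,0,0,0,0,0,45,0,0,0,0,0,0,60,0,0,0,0,0,0,60,0,0,0,0,0,0,60,0,0,0,0,0,0,60,0,0,0,0,0,0,60])

```text
t: 17.33
tool_pos: [0.498, 0.0053, 0.0652]
orientation: [-3.112, 0.428, 0.001]
force: [0.0, -0.9, -0.4]
opening: 0.0552
gripper_force: 0.0
```

Emit:
apply_moves(steps=[0,0,-0.2,0,0,0,60,0,0,-0.5,0,0,0,60,0,0,-0.8,0,0,0,60,0,0,-0.8,0,0,0,60,0,0,-0.8,0,0,0,60,0,0,-0.8,0,0,0,60,-0.8,0,-0.5,0,0,0,60,-0.8,0,-0.5,0,0,0,60,-0.8,0,0,0,0,0,60,-0.8,0,0,0,0,0,60,0,0,0,0,0,0,60,0,0,0,0,0,0,60])

```text
t: 18.33
tool_pos: [0.4056, 0.0314, 0.2131]
orientation: [-3.112, 0.428, -0.003]
force: [0.3, -0.2, -0.2]
opening: 0.0555
gripper_force: 0.0
```

```bash
python3 go.py; python3 see.py 4; cat >> h.py <<'E'
E
python3 - <<'E'
from h import *
G={c:grads(cv2.imread(f"pics/{c}4.png")) for c in("top","scene")}
for cams in(["top"],["scene"]):
    for z in (.0555,):
        f=lambda p:sum(escore(c,G[c],box(*p,z),60) for c in cams)
        r=min((nm(f,[.4975+a,.006,w],[.003,.003,.1]) for a in(-.002,.002) for w in(-.15,-.3)),key=lambda r:r.fun);print(cams,r.x,r.fun)
E
```

```text
t 18.33 pos [0.4056 0.0314 0.2131] yaw -0.2731 tilt 0.0020 F [ 0.3 -0.2 -0.2] T [-0.04 -0.01 -0.01] open 0.0555 q [-0.05 -0.42  2.    0.    1.56  1.79]
top [275 202]
scene [327 189]
['top'] [ 0.49894906  0.00561135 -0.13904259] -13.341003980647384
['scene'] [ 0.49889131  0.00337075 -0.32692968] -20.126815585234404
```

View pics/see4.png

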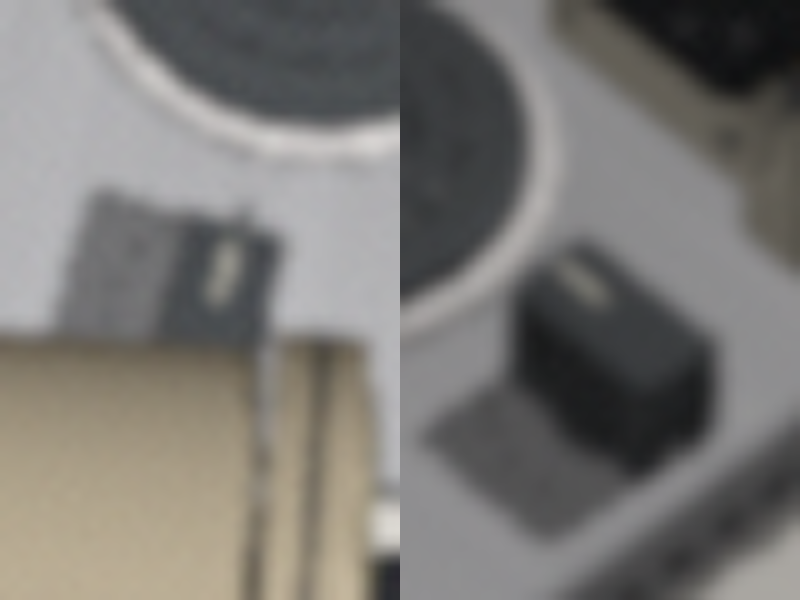

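The knob stands fully down on the collar, with its white line towards the plate at the dark mark, at top crop (245,210). Nothing touches it.

```bash
python3 -c "
from plant import robot
print(robot.close_job())"
```

```text
the job is handed in; nothing more can be done
None
```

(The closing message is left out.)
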